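# Unlatch and open the spice cabinet

## Task

Open the little white spice cabinet on the worktop: lift the paddle handle on its door until it meets its rubber stop and the hidden pawl is withdrawn, hold it there without forcing it, and swing the door gently wide open, to about a right angle. Do not tug the door while the pawl still holds, let go of the handle so that it drops back, leave the door standing open, and leave the things around and on top of the cabinet where they are.

Things in the scene. Friction and masses are not known exactly. Their poses are not given: they have to be found in the camera images.
- cabinet: White spice cabinet fixed to the worktop, 160 deep (its x) x 200 wide (its y) x 210 mm high. Origin: centre of its underside. Its -x side is the front, wholly covered by a light wooden door 12 mm thick, outer face at cabinet x = -94 mm. The door's free edge is the right one seen from the robot (cabinet -y).
- door (a joint): Door angle, rad: 0 shut, grows as it opens towards the robot, turning clockwise seen from above about a vertical axis; end of travel 1.8. It rubs a little (about 0.2 N m) and stays where it is left. With the pawl home it has 2 to 9 mm of play at the handle.
- paddle (a joint): Paddle angle (rad, relative to the door): 0 at rest, lever drooping 0.35 rad below level, out from the door; grows as its free end is lifted. A spring brings it back: 4 to 7 N upwards at the bar lift it. Once the door is open by 0.2 rad the pawl is past its catch and the paddle may be let down.
- paddle_grip (a point): Centre of the round cross bar at the free end of the dark steel paddle: 18 mm thick, 36 mm long across with flat ends, parallel to the door and level; it turns freely on its pin. The lever is 26 mm wide. Best held by the bar's two ends, from above. It lies 65 mm from the paddle's axis; at rest 138 mm above the worktop and 67 mm out from the door's face; 145 mm along the door from the hinge axis.
- paddle_pivot (a point): Middle of the paddle's level axis, parallel to the door, 160 mm above the worktop, 6 mm out from the door's face. Behind it the tail lowers a pawl clear of a catch plate at a lift between 0.3 and 1.1 rad, different every time and unseen; 0.05 to 0.07 rad later the tail meets a rubber stop of about 3.5 N per mm at the bar, on top of the spring. Over 15 N on pawl or stop damages the latch.
- door_hinge (a point): Point on the door's vertical axis, 160 mm above the worktop, at cabinet x = -88, y = +97 mm (left edge seen from the robot).
- mustard_jar_mid (a point): Bystander: jar with a flat lid, 73 mm wide, 84 mm high, on the worktop to the right; point 40 mm above its underside.
- mug_blue_mid (a point): Bystander: white mug with a handle, 82 x 112 mm, 94 mm high, on the worktop to the right; point 40 mm above its underside.
- apple_mid (a point): Bystander: apple, 80 mm wide, 69 mm high, on the worktop to the right; point 40 mm above its underside.
- timer2_mid (a point): Bystander: round kitchen timer, 63 mm wide, 46 mm high, standing on the rear left of the cabinet's top; point at its middle, 23 mm above the top.

How it is judged:
On the way, in this order (a step that is already met when the one before it is completed fails the run):
1. the paddle is lifted (over 0.28 rad) while the door is still shut (value of joint paddle above 0.28 rad and value of joint door below 0.1 rad), for 0.1 s.
2. the door is swung clear of its catch (value of joint door above 0.3 rad), for 0.1 s.
At the end, for the whole second after the job is handed in: The door stands open by more than 1.2 rad (about 70 degrees) and still, and the paddle has dropped back to rest (below 0.1 rad) (value of joint door above 1.2 rad and velocity of joint door between -0.05 and 0.05 rad/s and value of joint paddle below 0.1 rad); the robot touches nothing.
It fails at once if the latch is forced: more than 15 N on the pawl or on the paddle's stop (contact force between pawl and catch_plate above 15 N or contact force between stub and buffer_pad above 15 N).
It fails at once if the door is flung open (faster than 2 rad/s) (velocity of joint door above 2 rad/s).
It fails at once if a bystander is moved by more than 30 mm (distance of any of mustard_jar_mid, mug_blue_mid, apple_mid, timer2_mid from where it was at the start of the episode above 0.03 m).
It also fails if it takes over 67 s, if anything falls off the work surface, if the arm or the gripper's body presses on something with over 40 N, if the wrist force passes 120 N, or if a joint passes its speed limit or range.

## Robot

A 6-joint arm with a two-finger parallel gripper is mounted at the origin on a cart in front of the work surface, level with it; the furniture and walls round the work are solid. World frame = base frame: x ahead of the robot, y to its left, z up, the work surface at z = 0. Lengths are in m, angles in rad, forces in N, time in s.
With the tool pointing down it reaches from about 0.275 to 0.75 m from the base axis. Payload 10.2 kg.
Tool frame: the origin (TCP) lies at the very end of the fingers, on their centre line; the grasp point (between the pads) lies 19 mm behind it; z points along the fingers, y is the direction in which the jaws open and shut (so a half turn about z gives the same grasp; the last joint's range is limited). The gripper opens to 85 mm and grips with 20 to 120 N. Pads are 22 mm wide; open, the fingers measure 114 mm over their backs; the gripper's body (76 mm by 85 mm) begins 54 mm behind the grasp point. The pads swing forward as they close: fully open they stand 13 mm farther back than shut.
Start: joints at [-1.536, 0.313, 1.498, -0, 1.331, -0.223], TCP at [0.134, -0.508, 0.198] pointing down, gripper open.
Joint ranges: [-2.94, 2.94], [-0.97, 2.17], [0.19, 2.56], [-1.23, 4.37], [0.02, 3.11], [-2.88, 2.88]. Speed limits (rad/s): [2.39, 2.39, 3.01, 3.14, 3.14, 3.14].

## Interface

Orientations are given as a unit quaternion [w, x, y, z].
In Python, from station import robot gives the robot as it stands. The module is installed in compiled form; this text tells all that it offers.
- The arm moves only by the shell command python3 -m handwheel 'ROWS' [FORCE]. ROWS is JSON, a list of rows, each a list of 7 numbers: the shift along the tool's x, y, z in mm, then the turn, a rotation vector about the tool's x, y, z in rad, then the opening, from -1 (shut) to 1 (fully open). A call has 1 to 5 rows; each row is the pose to reach, as a shift and turn from the pose commanded when the call began, along the tool's axes at that moment; what a row does not reach only later rows make up. A row lasts 1/10 s, in which the tool goes at most 50 mm and 8.59 degrees, less where a joint would pass 70% of its speed; a pose out of reach is approached as far as the arm can. A call with a gripper value outside its range is refused whole. The fingers move at their own pace and stop on an object; FORCE is the grip in N (left out, the last holds). Time passes only in rows, so rows that repeat a pose let the fingers close. It gives the time, the measured TCP pose, the force and the opening at its end, in the units of the state.
- robot.get_state(): the state, without advancing time (a new reading comes with each control period).
- robot.camera(name): name is "scene" or "side" or "wrist"; returns the picture (480x640x3 uint8, red, green, blue); there is no depth.
- robot.camera_params(name): a dict with "fov_y" (degrees; the focal length in pixels is half the picture's height over the tangent of half this angle, whatever the lens; pixels are square), "cx", "cy" (the principal point, pixels), "dist" ([k1, k2, p1, p2, k3] as OpenCV has them; the pictures are not rectified), "R" (3x3) and "t" (3): a world point X has camera coordinates R X + t. Camera axes: x right, y down, z forward; pixel columns grow to the right and rows downward; lengths in m; the calibration is good to about 2 mm. A picture is of the moment at which its call begins: read the wrist's pose just before it. camera_params takes no time and is no camera call; for the wrist camera it gives the pose at the moment of the call.
- robot.job_done(): hands the job in, once; it reports no verdict.
The state is a dict: "time_s": time; "q": joint angles; "joint_velocities": joint speeds; "joint_efforts": joint torques, N m; "tcp_pos": TCP position; "orientation": TCP orientation; "ft_force": force on the tool from outside, world axes, zero at the start; "ft_torque": the same for the moment, N m; "grip_width": finger opening in m.
Only numpy, scipy, OpenCV 4.12 (cv2) and the standard library are available. Lean on these libraries where they do the work, as an engineer would, in place of code of your own. Each camera call takes 0.05 s, during which the arm holds its last target. There are 200 camera calls.

## Working session

There is one attempt and no reset: what is moved stays moved. The work goes in short steps, Python scripts to look and compute and a shell command to move; the robot and the scene stay as the last step left them, time stands still between calls to the robot, and variables do not carry over. Pictures are saved under pics/ and viewed, about 8 in all and at most 12, crops included, and the job is handed in when it is done.

```bash
mkdir -p pics; python3 - <<'E'
from station import robot
import cv2,numpy as np
s=robot.get_state();print({k:np.round(v,3) for k,v in s.items()})
for n in("scene","side"):
    cv2.imwrite(f"pics/{n}0.png",robot.camera(n)[:,:,::-1]);p=robot.camera_params(n)
    print(n,p["fov_y"],p["cx"],p["cy"],p["dist"],np.round(p["R"],3).tolist(),p["t"], -np.array(p["R"]).T@np.array(p["t"]))
E
```

```text
{'time_s': np.float64(0.0), 'q': array([-1.536,  0.313,  1.498, -0.   ,  1.331, -0.223]), 'joint_velocities': array([-0.   , -0.   , -0.001, -0.   ,  0.001, -0.002]), 'joint_efforts': array([ 2.0000e-03, -4.1227e+01, -2.5974e+01, -0.0000e+00,  4.0000e-03,
        0.0000e+00]), 'tcp_pos': array([ 0.134, -0.507,  0.198]), 'orientation': array([-0.001,  0.992,  0.129,  0.   ]), 'ft_force': array([0.164, 0.137, 0.117]), 'ft_torque': array([0.056, 0.033, 0.029]), 'grip_width': np.float64(0.085)}
scene 44.84930190836317 324.3013378680305 240.2415071535419 [-0.03968267  0.          0.          0.          0.        ] [[0.541, -0.841, 0.014], [-0.62, -0.409, -0.67], [0.569, 0.354, -0.743]] [-0.41274796  0.42699637  1.20931881] [-0.19993241 -0.60005398  1.18958019]
side 56.2096543201272 323.4814379929408 241.54095851319195 [-0.09457597  0.          0.          0.          0.        ] [[0.846, -0.533, 0.018], [-0.251, -0.427, -0.869], [0.471, 0.731, -0.495]] [-0.5379237   0.23367231  0.97012172] [ 0.05715529 -0.89551953  0.69273288]
```

View pics/scene0.png

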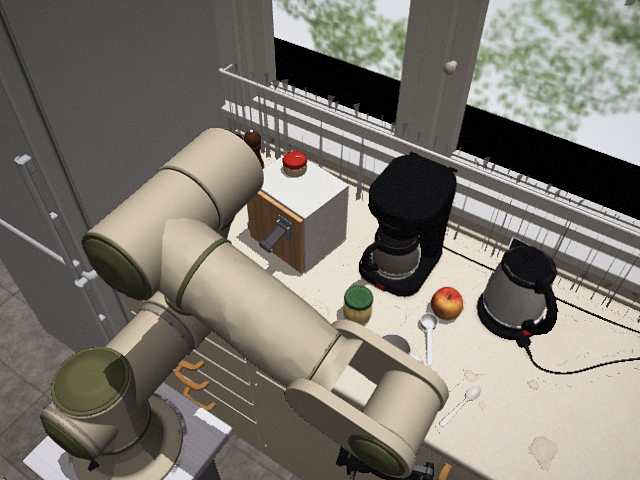

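View pics/side0.png

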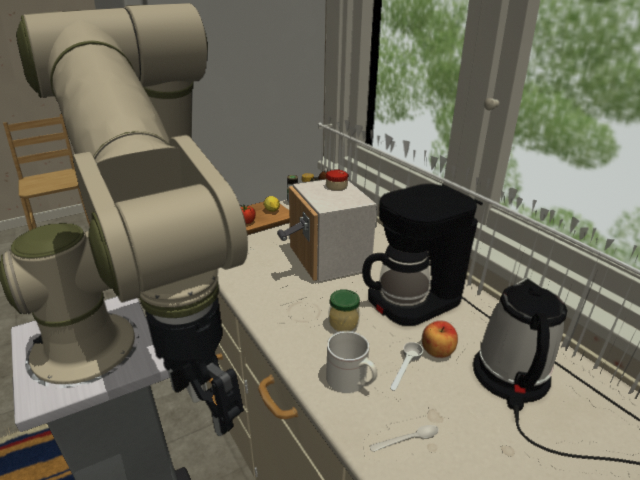

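The scene view shows the cabinet at about (300,215) and its paddle bar near (270,240). In the side view the bar is near (287,235). The jar, mug and apple stand to the right. I'll enlarge both views to pick points.

```bash
python3 - <<'E'
import cv2,numpy as np
a=cv2.imread("pics/scene0.png")[140:290,240:360];b=cv2.imread("pics/side0.png")[160:310,270:390]
c=np.hstack([cv2.resize(x,None,fx=3.3333,fy=4*0.83333,interpolation=cv2.INTER_CUBIC) for x in(a,b)])
print(c.shape);cv2.imwrite("pics/crop0.png",c)
E
```

```text
(500, 800, 3)
```

View pics/crop0.png

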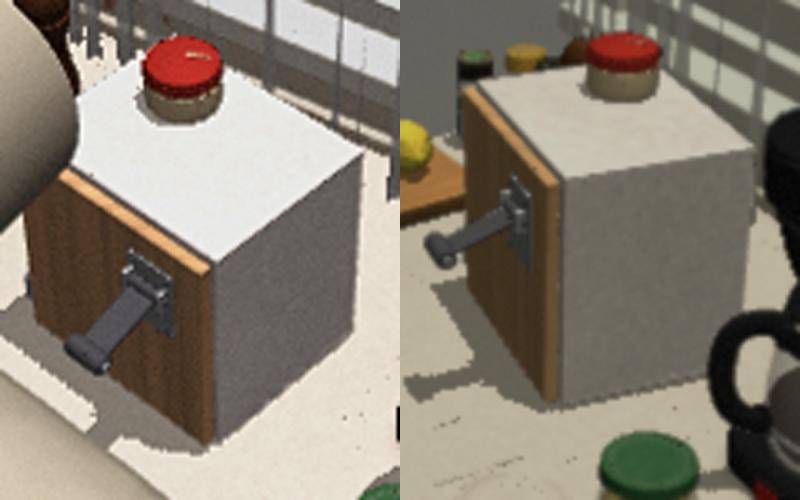

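The crop gives these cabinet-top corners: scene (216,263) and (362,153); side (478,88), (566,180) and (751,147). The bar is at (87,353) in the scene crop and (440,249) in the side crop. Next I triangulate these.

```bash
cat > h.py <<'E'
import cv2,numpy as np
from station import robot
def ray(n,uv,p=None):
    p=p or robot.camera_params(n);f=240/np.tan(np.radians(p["fov_y"])/2)
    K=np.array([[f,0,p["cx"]],[0,f,p["cy"]],[0,0,1]])
    x=cv2.undistortPoints(np.array([[uv]],float),K,np.array(p["dist"]))[0,0]
    R=np.array(p["R"]);d=R.T@np.array([*x,1]);return -R.T@np.array(p["t"]),d/np.linalg.norm(d)
def plane(n,uv,z,p=None):
    c,d=ray(n,uv,p);return c+d*(z-c[2])/d[2]
def tri(*rays):
    A=sum(np.eye(3)-np.outer(d,d) for c,d in rays);b=sum((np.eye(3)-np.outer(d,d))@c for c,d in rays)
    X=np.linalg.solve(A,b);return X,[round(1000*np.linalg.norm((np.eye(3)-np.outer(d,d))@(X-c)),1) for c,d in rays]
E
python3 - <<'E'
from h import *
np.set_printoptions(precision=4,suppress=True)
S=lambda u,v:(240+u/3.3333-.35,140+v/3.3333-.35); D=lambda u,v:(270+(u-400)/3.3333-.35,160+v/3.3333-.35)
fr=[plane("scene",S(216,263),.21),plane("side",D(566,180),.21)]
br=[plane("scene",S(362,153),.21),plane("side",D(751,147),.21)]
fl=[plane("side",D(478,88),.21)]
print(fr,br,fl)
for a,b in zip(fr,br): print(np.linalg.norm(a-b),np.arctan2(*(b-a)[1::-1]))
print(np.linalg.norm(fl[0]-fr[1]),np.arctan2(*(fl[0]-fr[1])[1::-1])-np.pi/2)
print("tri bar",tri(ray("scene",S(87,353)),ray("side",D(440,249))))
print(tri(ray("scene",S(216,263)),ray("side",D(566,180))),tri(ray("scene",S(362,153)),ray("side",D(751,147))))
F=np.mean(fr,0);B=np.mean(br,0);yaw=np.arctan2(*(B-F)[1::-1])
for yaw in (yaw,):
    R=np.array([[np.cos(yaw),-np.sin(yaw)],[np.sin(yaw),np.cos(yaw)]])
    c=(F+B)[:2]/2+R@[0,.1]
    print("yaw",yaw,"c",c,"hinge",c+R@[-.088,.097],"bar",c+R@[-.094-.067,.097-.145])
for nm,uv,z in(("jar",(344,300),.084),("mug",(348,345),.094),("apple",(440,338),.035)): print(nm,plane("side",uv,z))
E
```

```text
[array([ 0.5823, -0.0575,  0.21  ]), array([ 0.5809, -0.0618,  0.21  ])] [array([ 0.7368, -0.0841,  0.21  ]), array([ 0.7345, -0.0841,  0.21  ])] [array([0.6089, 0.1225, 0.21  ])]
0.1568132774082553 -0.17079044652878733
0.1552210197084987 -0.1440157547603627
0.18639114658809797 -0.15103707897092833
tri bar (array([0.5125, 0.0093, 0.1381]), [np.float64(0.4), np.float64(0.4)])
(array([ 0.5849, -0.0555,  0.2064]), [np.float64(0.2), np.float64(0.2)]) (array([ 0.7351, -0.0844,  0.2106]), [np.float64(0.9), np.float64(0.9)])
yaw -0.15747141806432655 c [0.6743 0.0269] hinge [0.6026 0.1365] bar [0.5077 0.0047]
jar [ 0.5349 -0.2435  0.084 ]
mug [ 0.4526 -0.3765  0.094 ]
apple [ 0.6754 -0.4128  0.035 ]
```

```bash
cat >> h.py <<'E'
from scipy.spatial.transform import Rotation as Ro
def go(pos,xang):
    s=robot.get_state();q=s["orientation"];R=Ro.from_quat([*q[1:],q[0]])
    T=Ro.from_matrix(np.array([[np.cos(xang),np.sin(xang),0],[np.sin(xang),-np.cos(xang),0],[0,0,-1]]))
    print("t",round(s["time_s"],2),"tcp",np.round(s["tcp_pos"],4),"q",np.round(s["q"],2),"F",np.round(s["ft_force"],1),"w",round(s["grip_width"],4))
    print("shift mm",np.round(R.inv().apply(np.array(pos)-s["tcp_pos"])*1000,1),"rotvec",np.round((R.inv()*T).as_rotvec(),3))
E
python3 -c "
from h import *
go([.36,-.15,.27],2.2);go([.511,.008,.25],2.98)"
```

```text
t 0.1 tcp [ 0.1338 -0.5074  0.1976] q [-1.54  0.31  1.5   0.    1.33 -0.22] F [-0.5 -0.1  0.7] w 0.0851
shift mm [ 309.8 -288.   -72. ] rotvec [-0.000e+00 -1.000e-03 -1.942e+00]
t 0.1 tcp [ 0.1338 -0.5074  0.1976] q [-1.54  0.31  1.5   0.    1.33 -0.22] F [-0.5 -0.1  0.7] w 0.0851
shift mm [ 496.1 -402.3  -51.8] rotvec [ 0.000e+00 -2.000e-03 -2.722e+00]
```

```bash
python3 -m handwheel '[[30,-20,-70,0,0,-0.14,1],[70,-60,-72,0,0,-0.28,1],[110,-90,-72,0,0,-0.42,1],[145,-125,-72,0,0,-0.56,1],[180,-160,-72,0,0,-0.7,1]]'; python3 -c "
from h import *
go([.40,-.10,.27],2.3);go([.511,.008,.25],2.98)"
```

```text
time_s: 0.6
tcp_pos: [0.2563, -0.3244, 0.2698]
orientation: [0.0, 0.886, 0.463, 0.0]
ft_force: [0.5, 0.0, -0.2]
grip_width: 0.0854
t 0.6 tcp [ 0.2563 -0.3244  0.2698] q [-1.19  0.01  1.67  0.    1.46 -0.58] F [ 0.5  0.  -0.2] w 0.0854
shift mm [ 2.663e+02 -1.020e+01 -2.000e-01] rotvec [ 0.     0.    -1.337]
t 0.6 tcp [ 0.2563 -0.3244  0.2698] q [-1.19  0.01  1.67  0.    1.46 -0.58] F [ 0.5  0.  -0.2] w 0.0854
shift mm [418.3  19.3  19.9] rotvec [ 0.     0.    -2.017]
```

```bash
python3 -m handwheel '[[50,0,0,0,0,-0.14,1],[95,-5,0,0,0,-0.28,1],[140,-5,0,0,0,-0.42,1],[185,-5,0,0,0,-0.56,1],[225,-10,0,0,0,-0.7,1]]' && python3 -m handwheel '[[0,0,0,0,0,0,1],[0,0,0,0,0,-0.14,1],[0,0,0,0,0,-0.28,1],[0,0,0,0,0,-0.42,1],[0,0,0,0,0,-0.5,1]]'; python3 -c "
from h import *
go([.511,.008,.25],2.98)"
```

```text
time_s: 1.1
tcp_pos: [0.3777, -0.1345, 0.2697]
orientation: [-0.0, 0.673, 0.739, 0.0]
ft_force: [-0.5, 0.0, 0.2]
grip_width: 0.0855
time_s: 1.6
tcp_pos: [0.3766, -0.1369, 0.2696]
orientation: [-0.0, 0.471, 0.882, -0.0]
ft_force: [-0.3, -0.0, 0.5]
grip_width: 0.0858
t 1.6 tcp [ 0.3766 -0.1369  0.2696] q [-0.64 -0.02  1.7  -0.    1.46 -1.23] F [-0.3 -0.   0.5] w 0.0858
shift mm [ 45.6 192.3  19.5] rotvec [-0.    -0.001 -0.819]
```

```bash
python3 -m handwheel '[[10,40,0,0,0,-0.14,1],[20,80,0,0,0,-0.28,1],[30,120,0,0,0,-0.42,1],[38,160,0,0,0,-0.56,1],[46,192,0,0,0,-0.7,1]]' && python3 -m handwheel '[[0,0,0,0,0,-0.12,1],[0,0,0,0,0,-0.12,1],[0,0,0,0,0,-0.12,1]]'; python3 - <<'E'
from h import *
go([.511,.008,.25],2.98)
a=robot.camera("scene");b=robot.camera("wrist")
c=np.hstack([cv2.resize(a[120:320,200:400],(400,400),interpolation=cv2.INTER_CUBIC),cv2.resize(b,(533,400))[:, 66:466]])
cv2.imwrite("pics/w1f.png",b[:,:,::-1]);cv2.imwrite("pics/w1.png",c[:,:,::-1])
cv2.imwrite("pics/s1f.png",robot.camera("side")[:,:,::-1])
import pickle;pickle.dump(robot.camera_params("wrist"),open("wp1.pkl","wb"))
E
```

```text
time_s: 2.1
tcp_pos: [0.5124, 0.0092, 0.2694]
orientation: [-0.0, 0.139, 0.99, -0.0]
ft_force: [0.5, -0.7, -0.2]
grip_width: 0.0852
time_s: 2.4
tcp_pos: [0.5111, 0.0075, 0.2696]
orientation: [-0.0, 0.084, 0.996, -0.0]
ft_force: [0.7, 0.4, -0.6]
grip_width: 0.0855
t 2.4 tcp [0.5111 0.0075 0.2696] q [-0.21  0.24  1.41 -0.    1.49 -1.62] F [ 0.7  0.4 -0.6] w 0.0855
shift mm [ 0.1  0.5 19.6] rotvec [-0.    -0.    -0.007]
```

View pics/w1.png

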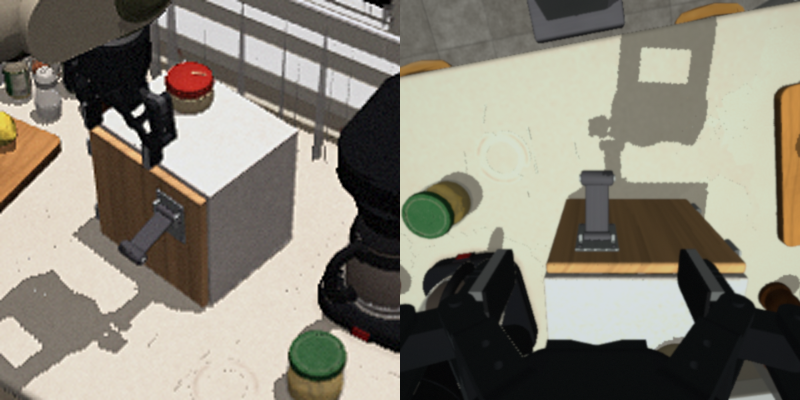

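The wrist view shows the bar centred at composite (597,178), midway between the fingers, and the door's top edge is level. So the sideways position and yaw are right. Next I check the fore-aft position by ray.

```bash
python3 - <<'E'
from h import *
import pickle
p=pickle.load(open("wp1.pkl","rb"));np.set_printoptions(precision=4,suppress=True)
g=lambda u,v:((u-400+66)*640/533,v*1.2)
S=lambda u,v:(240+u/3.3333-.35,140+v/3.3333-.35); D=lambda u,v:(270+(u-400)/3.3333-.35,160+v/3.3333-.35)
b=ray("wrist",g(597,178),p);print("cam",b[0],plane("wrist",g(597,178),.140,p))
print(tri(b,ray("scene",S(87,353)),ray("side",D(440,249))))
l,r=plane("wrist",g(548,268),.21,p),plane("wrist",g(745,268),.21,p);print("door top edge",l,r,np.linalg.norm(r-l))
for z in(.21,):
  m=plane("wrist",g(548,273),z,p),plane("wrist",g(745,273),z,p);print("back edge",m)
E
```

```text
cam [0.4313 0.0215 0.4459] [0.5112 0.0087 0.14  ]
(array([0.5119, 0.0087, 0.1386]), [np.float64(0.3), np.float64(0.6), np.float64(0.4)])
door top edge [ 0.5726 -0.0493  0.21  ] [0.6044 0.1366 0.21  ] 0.18864659087851454
back edge (array([ 0.578 , -0.0505,  0.21  ]), array([0.61  , 0.1366, 0.21  ]))
```

```bash
python3 -m handwheel '[[0,1,40,0,0,0,1],[0,1,80,0,0,0,1],[0,1,115,0,0,0,1],[0,1,140,0,0,0,1],[0,1,152,0,0,0,1]]' && python3 -m handwheel '[[0,0,0,0,0,0,1],[0,0,0,0,0,0,0.3],[0,0,0,0,0,0,0]]' 25; python3 - <<'E'
from h import *
go([.5115,.0087,.118],2.98)
b=robot.camera("side")[160:310,230:380];a=robot.camera("wrist")
c=np.hstack([cv2.resize(b,(400,400),interpolation=cv2.INTER_CUBIC),cv2.resize(a,(533,400))[:, 66:466]])
cv2.imwrite("pics/g1.png",c[:,:,::-1])
E
```

```text
time_s: 3.05
tcp_pos: [0.5104, 0.009, 0.116]
orientation: [-0.001, 0.083, 0.997, 0.0]
ft_force: [0.5, -0.7, 0.2]
grip_width: 0.0854
time_s: 3.35
tcp_pos: [0.5123, 0.009, 0.1193]
orientation: [0.001, 0.082, 0.997, -0.0]
ft_force: [0.5, 0.9, 0.0]
grip_width: 0.0592
t 3.35 tcp [0.5123 0.009  0.1193] q [-0.21  0.36  1.65 -0.    1.13 -1.62] F [0.5 0.9 0. ] w 0.0592
shift mm [ 0.7 -0.4  1.3] rotvec [-0.     0.003 -0.003]
```

View pics/g1.png

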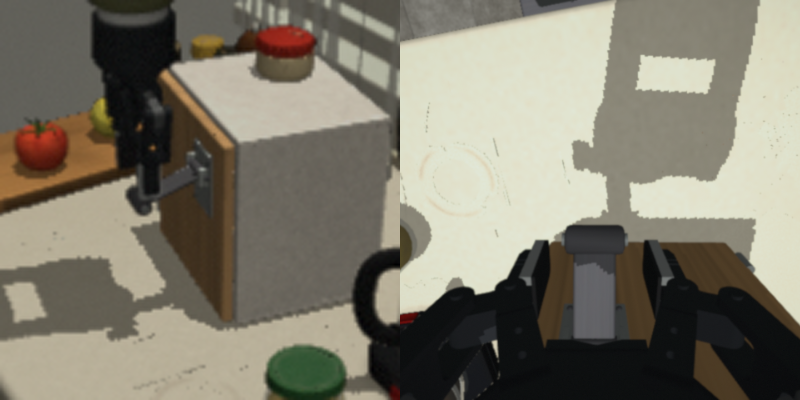

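The wrist view shows the bar at (595,238), centred between the tips at 548 and 645. The side view shows the fingers at the bar. I'll check fore-aft by projecting the tool-axis points into the wrist view.

```bash
python3 - <<'E'
from h import *
p=robot.camera_params("wrist");s=robot.get_state();f=240/np.tan(np.radians(p["fov_y"])/2)
K=np.array([[f,0,p["cx"]],[0,f,p["cy"]],[0,0,1]])
def pr(X):
    u=cv2.projectPoints(np.array([X],float),cv2.Rodrigues(np.array(p["R"]))[0],np.array(p["t"]),K,np.array(p["dist"]))[0][0,0]
    return np.round([u[0]*533/640-66+400,u[1]/1.2],1)
t=s["tcp_pos"]
for dz in(0,.008,.019,.027):print(dz,pr(t+[0,0,dz]))
print("bar",pr([.5115,.0087,.1385]))
o=np.array([.158,.987,0])
for dz in(.0,.008):
  for sg in(-.03,.03):print("tip",dz,pr(t+[0,0,dz]+sg*o))
E
```

```text
0 [595.8 227.2]
0.008 [595.7 232.4]
0.019 [595.7 240.3]
0.027 [595.7 246.7]
bar [594.9 240.2]
tip 0.0 [551.5 227.5]
tip 0.0 [640. 227.]
tip 0.008 [549.7 232.7]
tip 0.008 [641.8 232.2]
```

```bash
python3 -m handwheel '[[0,0,3,0,0,0,-0.1],[0,0,4,0,0,0,-0.1],[0,0,4,0,0,0,-0.1]]' 25; python3 - <<'E'
from h import *
go([.5115,.0087,.118],2.98)
a=robot.camera("wrist")[240:420,190:430];cv2.imwrite("pics/g2.png",cv2.resize(a,(800,600),interpolation=cv2.INTER_CUBIC)[:,:,::-1])
E
```

```text
time_s: 3.75
tcp_pos: [0.5114, 0.0093, 0.1137]
orientation: [-0.0, 0.082, 0.997, 0.0]
ft_force: [-0.2, -0.6, -0.6]
grip_width: 0.0386
t 3.75 tcp [0.5114 0.0093 0.1137] q [-0.21  0.37  1.66  0.    1.12 -1.62] F [-0.2 -0.6 -0.6] w 0.0386
shift mm [-0.2 -0.6 -4.3] rotvec [ 0.    -0.    -0.002]
```

View pics/g2.png

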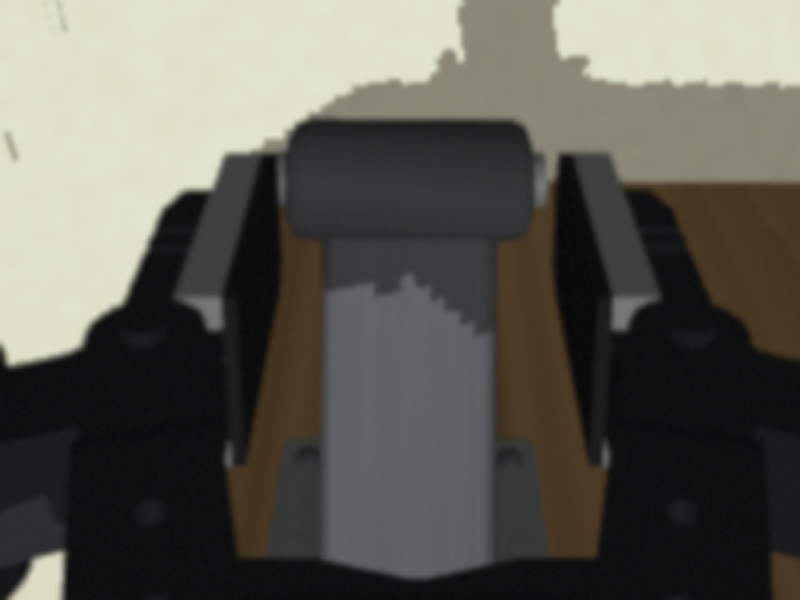

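The wrist crop shows the bar's ends at (288,180) and (533,180). The pad tips at rows 155–265 look nearer the camera than the bar, so the pads sit higher than the nominal TCP suggests. I'll go deeper and look from the side as well.

```bash
python3 -m handwheel '[[0,0,4,0,0,0,-0.05],[0,0,8,0,0,0,-0.05],[0,0,12,0,0,0,-0.05],[0,0,14,0,0,0,-0.05],[0,0,14,0,0,0,-0.05]]' 25; python3 - <<'E'
from h import *
go([.5115,.0087,.118],2.98)
a=robot.camera("wrist")[240:420,190:430];b=robot.camera("side")[190:280,250:340]
cv2.imwrite("pics/g3.png",np.hstack([cv2.resize(a,(450,338),interpolation=cv2.INTER_CUBIC),cv2.resize(b,(338,338),interpolation=cv2.INTER_CUBIC)])[:,:,::-1])
E
```

```text
time_s: 4.3
tcp_pos: [0.5113, 0.0093, 0.0994]
orientation: [-0.0, 0.082, 0.997, 0.0]
ft_force: [0.3, -0.4, 0.0]
grip_width: 0.0404
t 4.3 tcp [0.5113 0.0093 0.0994] q [-0.21  0.39  1.67  0.    1.09 -1.62] F [ 0.3 -0.4  0. ] w 0.0404
shift mm [ -0.3  -0.5 -18.6] rotvec [ 0.    -0.001 -0.002]
```

View pics/g3.png

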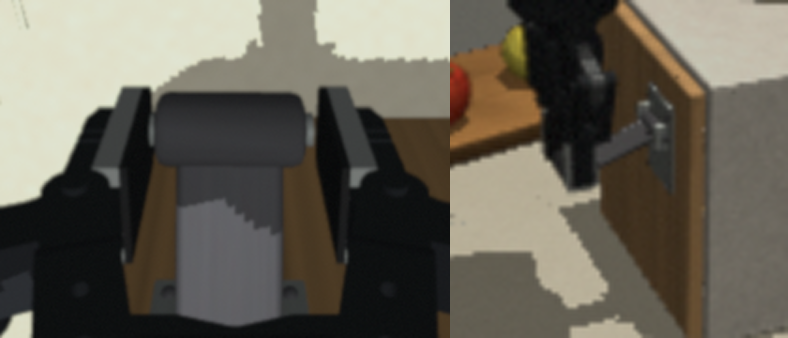

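The side view now shows the finger covering the bar, and the wrist view shows the bar ends facing the pads a few mm above their tips. I'll go 6 mm deeper and grip.

```bash
python3 -m handwheel '[[0,0,3,0,0,0,-0.05],[0,0,6,0,0,0,-0.05],[0,0,6,0,0,0,-0.1],[0,0,6,0,0,0,-0.2],[0,0,6,0,0,0,-0.3]]' 30; python3 -m handwheel '[[0,0,0,0,0,0,-0.4],[0,0,0,0,0,0,-0.6],[0,0,0,0,0,0,-0.6],[0,0,0,0,0,0,-0.6]]' 30;  python3 -c "
from h import *
go([.5113,.0093,.1034],2.98)"
```

```text
time_s: 4.9
tcp_pos: [0.511, 0.0086, 0.0937]
orientation: [-0.001, 0.082, 0.997, -0.001]
ft_force: [-3.3, -4.1, -0.7]
grip_width: 0.0352
time_s: 5.3
tcp_pos: [0.511, 0.0086, 0.0937]
orientation: [-0.001, 0.082, 0.997, -0.001]
ft_force: [-2.5, -4.3, -0.5]
grip_width: 0.0354
t 5.3 tcp [0.511  0.0086 0.0937] q [-0.21  0.39  1.68 -0.    1.07 -1.62] F [-2.5 -4.3 -0.5] w 0.0354
shift mm [-0.2  0.7 -9.7] rotvec [-0.001 -0.001 -0.002]
```

```bash
cat > chk.py <<'E'
import sys;from station import robot
f=robot.get_state()["ft_force"];print("   F",[round(float(x),1) for x in f]);sys.exit(0 if -f[2]<float(sys.argv[1]) else 1)
E
python3 -m handwheel '[[1,0,-3,0,0,0,-0.6],[2,0,-6,0,0,0,-0.6],[2.5,0,-9.5,0,0,0,-0.6],[3.2,0,-12.6,0,0,0,-0.6],[3.2,0,-12.6,0,0,0,-0.6]]' && python3 chk.py 9 && python3 -m handwheel '[[0.3,0,-1.6,0,0,0,-0.6],[0.5,0,-3.2,0,0,0,-0.6],[0.5,0,-3.2,0,0,0,-0.6]]'; python3 chk.py 9
```

```text
time_s: 5.8
tcp_pos: [0.5075, 0.0094, 0.1063]
orientation: [-0.001, 0.082, 0.997, -0.0]
ft_force: [-3.0, -5.3, -4.9]
grip_width: 0.0355
   F [-3.0, -5.3, -4.9]
time_s: 6.1
tcp_pos: [0.5071, 0.0095, 0.1094]
orientation: [-0.001, 0.082, 0.997, -0.0]
ft_force: [-3.7, -4.4, -4.4]
grip_width: 0.0355
   F [-3.7, -4.4, -4.4]
```

```bash
H="python3 -m handwheel"; q(){ python3 chk.py 7.2; }
python3 -m handwheel '[[0.3,0,-1,0,0,0,-0.6],[0.3,0,-2,0,0,0,-0.6]]' | grep tcp && q && python3 -m handwheel '[[0.1,0,-1,0,0,0,-0.6],[0.1,0,-2,0,0,0,-0.6]]' | grep tcp && q && python3 -m handwheel '[[0.1,0,-1,0,0,0,-0.6],[0.1,0,-2,0,0,0,-0.6]]' | grep tcp && q && python3 -m handwheel '[[0,0,-1,0,0,0,-0.6],[0,0,-2,0,0,0,-0.6]]' | grep tcp && q && python3 -m handwheel '[[-0.1,0,-1,0,0,0,-0.6],[-0.1,0,-2,0,0,0,-0.6]]' | grep tcp && q && python3 -m handwheel '[[-0.2,0,-1,0,0,0,-0.6],[-0.2,0,-2,0,0,0,-0.6]]' | grep tcp && q && python3 -m handwheel '[[-0.2,0,-1,0,0,0,-0.6],[-0.2,0,-2,0,0,0,-0.6]]' | grep tcp && q && python3 -m handwheel '[[-0.3,0,-1,0,0,0,-0.6],[-0.3,0,-2,0,0,0,-0.6]]' | grep tcp && q
```

```text
tcp_pos: [0.5068, 0.0096, 0.1113]
   F [-2.4, -4.4, -5.7]
tcp_pos: [0.5067, 0.0096, 0.1133]
   F [-1.9, -4.3, -4.7]
tcp_pos: [0.5066, 0.0096, 0.1153]
   F [-1.7, -5.4, -5.2]
tcp_pos: [0.5066, 0.0095, 0.1173]
   F [-2.8, -5.1, -4.5]
tcp_pos: [0.5067, 0.0096, 0.1193]
   F [-2.0, -4.5, -5.3]
tcp_pos: [0.5068, 0.0095, 0.1212]
   F [-3.2, -5.5, -5.4]
tcp_pos: [0.507, 0.0095, 0.1232]
   F [-2.6, -4.4, -4.5]
tcp_pos: [0.5072, 0.0095, 0.1252]
   F [-2.1, -5.2, -4.9]
```

```bash
q(){ python3 chk.py 7.2; }
python3 -m handwheel '[[-0.2,0,-1,0,0,0,-0.6],[-0.3,0,-2,0,0,0,-0.6]]' | grep tcp && q && python3 -m handwheel '[[-0.2,0,-1,0,0,0,-0.6],[-0.4,0,-2,0,0,0,-0.6]]' | grep tcp && q && python3 -m handwheel '[[-0.2,0,-1,0,0,0,-0.6],[-0.4,0,-2,0,0,0,-0.6]]' | grep tcp && q && python3 -m handwheel '[[-0.3,0,-1,0,0,0,-0.6],[-0.5,0,-2,0,0,0,-0.6]]' | grep tcp && q && python3 -m handwheel '[[-0.3,0,-1,0,0,0,-0.6],[-0.6,0,-2,0,0,0,-0.6]]' | grep tcp && q && python3 -m handwheel '[[-0.3,0,-1,0,0,0,-0.6],[-0.6,0,-2,0,0,0,-0.6]]' | grep tcp && q && python3 -m handwheel '[[-0.3,0,-1,0,0,0,-0.6],[-0.7,0,-2,0,0,0,-0.6]]' | grep tcp && q && python3 -m handwheel '[[-0.4,0,-1,0,0,0,-0.6],[-0.8,0,-2,0,0,0,-0.6]]' | grep tcp && q
```

```text
tcp_pos: [0.5075, 0.0094, 0.1272]
   F [-2.6, -5.7, -6.1]
tcp_pos: [0.5079, 0.0093, 0.1292]
   F [-3.2, -5.8, -5.0]
tcp_pos: [0.5084, 0.0092, 0.1312]
   F [-2.6, -5.4, -5.1]
tcp_pos: [0.5089, 0.0092, 0.1332]
   F [-3.0, -4.4, -5.9]
tcp_pos: [0.5094, 0.0091, 0.1352]
   F [-2.5, -4.9, -5.9]
tcp_pos: [0.5101, 0.0089, 0.1372]
   F [-3.1, -3.9, -5.7]
tcp_pos: [0.5108, 0.0088, 0.1392]
   F [-2.2, -5.3, -5.7]
tcp_pos: [0.5115, 0.0087, 0.1412]
   F [-2.9, -5.1, -6.1]
```

```bash
q(){ python3 chk.py 7.7; }
python3 -m handwheel '[[-0.4,0,-1,0,0,0,-0.6],[-0.9,0,-2,0,0,0,-0.6]]' | grep tcp && q && python3 -m handwheel '[[-0.5,0,-1,0,0,0,-0.6],[-1,0,-2,0,0,0,-0.6]]' | grep tcp && q && python3 -m handwheel '[[-0.5,0,-1,0,0,0,-0.6],[-1,0,-2,0,0,0,-0.6]]' | grep tcp && q && python3 -m handwheel '[[-0.6,0,-1,0,0,0,-0.6],[-1.2,0,-2,0,0,0,-0.6]]' | grep tcp && q && python3 -m handwheel '[[-0.6,0,-1,0,0,0,-0.6],[-1.2,0,-2,0,0,0,-0.6]]' | grep tcp && q && python3 -m handwheel '[[-0.7,0,-1,0,0,0,-0.6],[-1.5,0,-2,0,0,0,-0.6]]' | grep tcp && q && python3 -m handwheel '[[-0.7,0,-1,0,0,0,-0.6],[-1.5,0,-2,0,0,0,-0.6]]' | grep tcp && q && python3 -m handwheel '[[-0.8,0,-1,0,0,0,-0.6],[-1.7,0,-2,0,0,0,-0.6]]' | grep tcp && q
```

```text
tcp_pos: [0.5124, 0.0085, 0.1432]
   F [-4.0, -4.5, -5.4]
tcp_pos: [0.5133, 0.0084, 0.1451]
   F [-3.2, -5.4, -4.7]
tcp_pos: [0.5142, 0.0082, 0.1469]
   F [-2.7, -5.6, -8.4]
```

```bash
python3 -m handwheel '[[0,0,0,0,0,0,-0.6]]' | grep ft; python3 -m handwheel '[[0,0,0,0,0,0,-0.6]]' | grep ft;python3 -m handwheel '[[-0.3,0,-0.5,0,0,0,-0.6],[-0.3,0,-0.5,0,0,0,-0.6]]' | grep -E 'ft|tcp'; python3 -m handwheel '[[0,0,0,0,0,0,-0.6]]' | grep -E "ft|tcp"
```

```text
ft_force: [-2.4, -4.7, -7.4]
ft_force: [-2.2, -5.1, -6.8]
tcp_pos: [0.5143, 0.0082, 0.1471]
ft_force: [-3.9, -5.5, -8.6]
tcp_pos: [0.5143, 0.0082, 0.1471]
ft_force: [-3.0, -4.8, -8.3]
```

That step is the rubber stop: about 2.7 N on top of a 5.7 N spring. The pawl margin is more than 3 mm. Now I swing gently, checking the force.

```bash
cat > hc.py <<'E'
import sys;from h import *
s=robot.get_state();q=s["orientation"];R=Ro.from_quat([*q[1:],q[0]])
f=R.inv().apply(s["ft_force"]);x=R.apply([1,0,0]);print("t",round(s["time_s"],1),"tool F",np.round(f,1),"tcp",np.round(s["tcp_pos"],4),"xang",round(float(np.arctan2(x[1],x[0])),3),"tilt",round(float(np.hypot(*R.apply([0,0,1])[:2])),3),"w",round(float(s["grip_width"]),4))
sys.exit(0 if abs(f[0])<float(sys.argv[1]) and f[2]<12 else 1)
E
python3 hc.py 9 && python3 -m handwheel '[[1.5,0.5,0,0,0,0.01,-0.6],[2.9,1.2,0,0,0,0.02,-0.6]]' >/dev/null && python3 hc.py 9 && python3 -m handwheel '[[1.5,0.7,0,0,0,0.01,-0.6],[2.9,1.3,0,0,0,0.02,-0.6]]' >/dev/null && python3 hc.py 9 && python3 -m handwheel '[[1.5,0.7,0,0,0,0.01,-0.6],[2.9,1.4,0,0,0,0.02,-0.6]]' >/dev/null && python3 hc.py 9 && python3 -m handwheel '[[1.5,0.7,0,0,0,0.01,-0.6],[2.9,1.4,0,0,0,0.02,-0.6]]' >/dev/null && python3 hc.py 9
```

```text
t 10.4 tool F [ 2.2 -5.2  8.3] tcp [0.5143 0.0082 0.1471] xang 2.978 tilt 0.004 w 0.0353
t 10.6 tool F [-1.  -5.  10.2] tcp [0.5121 0.0098 0.1471] xang 2.957 tilt 0.002 w 0.0352
t 10.8 tool F [-0.9 -4.7 10.3] tcp [0.5095 0.0118 0.1471] xang 2.937 tilt 0.002 w 0.0354
t 11.0 tool F [-1.2 -4.2 12. ] tcp [0.5071 0.0138 0.1474] xang 2.917 tilt 0.002 w 0.0347
t 11.2 tool F [ 1.1 -5.2 10.4] tcp [0.5045 0.016  0.1476] xang 2.897 tilt 0.002 w 0.0352
```

The door moves freely with about 1 N of drag, so the pawl is clear. I ease down slightly and continue.

```bash
python3 -m handwheel '[[2.9,1.4,0.3,0,0,0.02,-0.6],[5.7,2.9,0.6,0,0,0.04,-0.6],[8.6,4.4,0.6,0,0,0.06,-0.6]]' >/dev/null && python3 hc.py 9 && python3 -m handwheel '[[4.3,2.1,0,0,0,0.03,-0.6],[8.6,4.4,0,0,0,0.06,-0.6],[12.8,6.8,0,0,0,0.09,-0.6]]' >/dev/null && python3 hc.py 9 && python3 -m handwheel '[[4.3,2.1,0,0,0,0.03,-0.6],[8.6,4.4,0,0,0,0.06,-0.6],[12.8,6.8,0,0,0,0.09,-0.6]]' >/dev/null && python3 hc.py 9
```

```text
t 11.5 tool F [ 1.  -4.8  5.5] tcp [0.4975 0.0224 0.1477] xang 2.836 tilt 0.001 w 0.0353
t 11.8 tool F [ 0.6 -3.1  6.1] tcp [0.4873 0.033  0.1477] xang 2.746 tilt 0.0 w 0.0354
t 12.1 tool F [-0.7 -2.   7.6] tcp [0.4781 0.0443 0.1477] xang 2.656 tilt 0.0 w 0.0351
```

```bash
python3 -m handwheel '[[7.2,3.6,0,0,0,0.05,-0.6],[14.1,7.6,0,0,0,0.1,-0.6],[20.9,11.9,0,0,0,0.15,-0.6],[27.4,16.5,0,0,0,0.2,-0.6],[33.7,21.5,0,0,0,0.25,-0.6]]' >/dev/null && python3 hc.py 9 && python3 -m handwheel '[[7.2,3.6,0,0,0,0.05,-0.6],[14.1,7.6,0,0,0,0.1,-0.6],[20.9,11.9,0,0,0,0.15,-0.6],[27.4,16.5,0,0,0,0.2,-0.6],[33.7,21.5,0,0,0,0.25,-0.6]]' >/dev/null && python3 hc.py 9
```

```text
t 12.6 tool F [-1.7  1.2  7.8] tcp [0.4587 0.0795 0.1478] xang 2.405 tilt 0.002 w 0.0356
t 13.1 tool F [-3.   4.1  7.9] tcp [0.4486 0.1182 0.148 ] xang 2.155 tilt 0.003 w 0.0352
```

```bash
python3 -m handwheel '[[7.2,3.8,0,0,0,0.05,-0.6],[14.1,8,0,0,0,0.1,-0.6],[20.9,12.5,0,0,0,0.15,-0.6],[27.4,17.3,0,0,0,0.2,-0.6],[33.7,22.5,0,0,0,0.25,-0.6]]' >/dev/null && python3 hc.py 9 && python3 -m handwheel '[[7.2,3.7,0,0,0,0.05,-0.6],[14.1,7.9,0,0,0,0.1,-0.6],[20.9,12.3,0,0,0,0.15,-0.6],[27.4,17,0,0,0,0.2,-0.6],[33.7,22.2,0,0,0,0.25,-0.6]]' >/dev/null && python3 hc.py 9 && python3 -m handwheel '[[7.2,3.7,0,0,0,0.05,-0.6],[14.1,7.9,0,0,0,0.1,-0.6],[20.9,12.3,0,0,0,0.15,-0.6],[26,16,0,0,0,0.19,-0.6],[27.4,17,0,0,0,0.2,-0.6]]' >/dev/null && python3 hc.py 9
```

```text
t 13.6 tool F [-3.1  2.8  8. ] tcp [0.4486 0.1585 0.1479] xang 1.905 tilt 0.002 w 0.0353
t 14.1 tool F [-3.1  2.8  8.3] tcp [0.4584 0.1975 0.1479] xang 1.655 tilt 0.002 w 0.0355
t 14.6 tool F [-3.2  4.3  7.5] tcp [0.473  0.2261 0.1477] xang 1.457 tilt 0.001 w 0.0349
```

```bash
python3 -m handwheel '[[4,0,9,0,0,0,-0.6],[6,0,15,0,0,0,-0.6],[7.3,0,21.6,0,0,0,-0.6],[8,0,30,0,0,0,-0.6],[8,0,34.6,0,0,0,-0.6]]' >/dev/null && python3 hc.py 9 && python3 -m handwheel '[[-0.7,0,6.4,0,0,0,-0.6],[-2,0,13,0,0,0,-0.6],[-3.6,0,18,0,0,0,-0.6],[-3.6,0,18,0,0,0,-0.6]]' >/dev/null && python3 hc.py 9 && python3 -m handwheel '[[0,0,0,0,0,0,-0.1],[0,0,0,0,0,0,0],[0,0,0,0,0,0,0.2],[0,0,0,0,0,0,0.4],[0,0,0,0,0,0,0.5]]' >/dev/null; python3 hc.py 9; python3 - <<'E'
from h import *
a=robot.camera("wrist");b=robot.camera("scene")[100:300,150:350]
cv2.imwrite("pics/r1.png",np.hstack([cv2.resize(a,(480,360)),cv2.resize(b,(320,360),interpolation=cv2.INTER_CUBIC)])[:,:,::-1])
E
```

```text
t 15.1 tool F [-2.3  4.8  3.7] tcp [0.4736 0.2334 0.1121] xang 1.458 tilt 0.0 w 0.0351
t 15.5 tool F [-0.1  4.9  3.5] tcp [0.4731 0.2296 0.0942] xang 1.458 tilt 0.0 w 0.0357
t 16.0 tool F [-0.7 -0.2  0.4] tcp [0.4729 0.23   0.095 ] xang 1.458 tilt 0.0 w 0.064
```

View pics/r1.png

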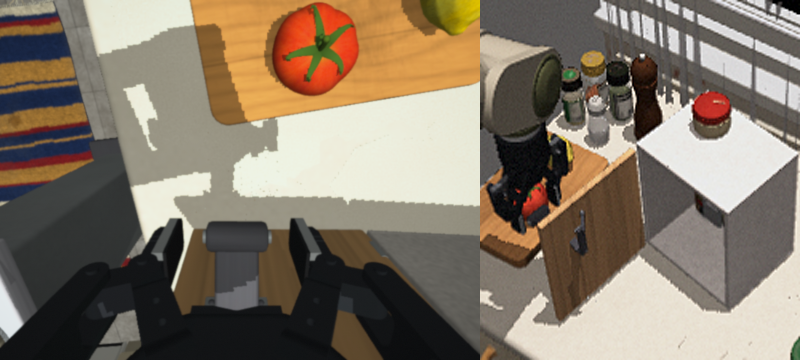

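The door stands open at about a right angle, the fingers are clear on both sides of the bar at (237,237), and nothing else has moved. I retreat straight up.

```bash
python3 -m handwheel '[[0,0,-15,0,0,0,0.5],[0,0,-40,0,0,0,0.5],[0,0,-75,0,0,0,0.5],[0,0,-110,0,0,0,0.5],[0,0,-150,0,0,0,0.5]]' >/dev/null; python3 -m handwheel '[[0,0,-20,0,0,0,0.5],[15,0,-40,0,0,0,0.5],[30,0,-40,0,0,0,0.5],[30,0,-40,0,0,0,0.5],[30,0,-40,0,0,0,0.5]]' >/dev/null;python3 hc.py 9; python3 - <<'E'
from h import *
a=robot.camera("side")[130:400,200:480];b=robot.camera("scene")[100:380,150:480]
cv2.imwrite("pics/r2.png",np.hstack([cv2.resize(a,(400,400)),cv2.resize(b,(400,400),interpolation=cv2.INTER_CUBIC)])[:,:,::-1])
E
```

```text
t 17.1 tool F [ 0.3 -0.6  0.3] tcp [0.4759 0.2597 0.2834] xang 1.459 tilt 0.003 w 0.0643
```

View pics/r2.png

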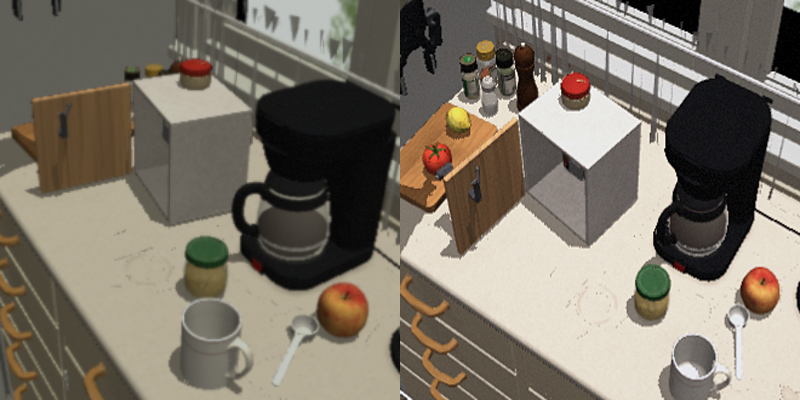

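The door stands open by about 85–90°, the gripper is well clear, and the timer, jar, mug and apple are in place. I hand the job in.

```bash
python3 -m handwheel '[[0,0,0,0,0,0,0.5],[0,0,0,0,0,0,0.5],[0,0,0,0,0,0,0.5]]'; python3 -c "
from station import robot
print(robot.job_done())"
```

```text
time_s: 17.5
tcp_pos: [0.4764, 0.2595, 0.2849]
orientation: [-0.0, 0.746, 0.666, -0.0]
ft_force: [0.5, -0.1, 0.1]
grip_width: 0.0643
the job is handed in; nothing more can be done
None
```

The cabinet door is open to about 1.5 rad and the job is handed in at 17.5 s of the 67 s allowed.

- **Lift and swing:** I gripped the paddle bar by its two ends and lifted it along its arc, mostly in 2 mm steps. The rubber stop showed at about 0.86 rad, adding roughly 2.7 N to the spring. I then swung the door at no more than about 0.5 rad/s with only a few newtons of pull.
- **Release:** I lowered the paddle almost to rest before opening the fingers, then withdrew straight up.
- **Last checks:** The final pictures show the door standing at about a right angle and the gripper clear. The jar, mug, apple and timer look unmoved by eye. The tool force read about zero.
- **Not measured directly:** Door and paddle angles are inferred from the tool's path and the pictures. The paddle was seen hanging down, but its final angle was not measured.
- **Disagreements:** The pads sat about 20–30 mm higher than the nominal tool point suggested, so I lowered the grip by eye from the camera views. Early in the swing the upward force briefly reached 12 N, spring included, so I eased the bar down 0.6 mm.

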